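# Fit up a weld-on hinge: leaf in the jig, barrel held over it with a root gap

### The arm

A 7-joint arm with a two-finger parallel gripper is mounted at the origin on the work surface. World frame = base frame: x ahead of the robot, y to its left, z up, the work surface at z = 0. Lengths are in m, angles in rad, forces in N, time in s.
With the tool pointing down it reaches from about 0.4 to 0.9 m from the base axis. Payload 5.5 kg.
Tool frame: the origin (TCP) lies midway between the tips of the shut fingers; the grasp point (between the pads) lies 19 mm behind it (manip.grip_depth is the distance from the TCP to the grasp point, in m); z points along the fingers, x is the direction in which the jaws open and shut, and the axes are right-handed (so a half turn about z gives the same grasp; the last joint's range is limited). The gripper opens to 92 mm and grips with 3 to 60 N. Pads are 19 mm wide; open, the fingers measure 130 mm over their backs; the gripper's body (75 mm by 190 mm) begins 47 mm behind the grasp point.
Start: joints at [1.415, 0.501, -0.427, 1.55, 0.221, 1.138, -0.21], TCP at [0.264, -0.594, 0.227] pointing down, gripper open.
Joint ranges: [-2.88, 2.88], [-0.31, 2.03], [-1.54, 1.56], [0.2, 2.42], [-1.41, 4.55], [0.19, 2.02], [-2.57, 2.57]. Speed limits (rad/s): [2.57, 2.57, 3.14, 3.14, 3.14, 3.14, 3.14].

### API

Orientations are given as a unit quaternion [x, y, z, w].
In Python, from bench import manip, effector, viewer gives the robot as it stands. Calls block until the motion is done:
- manip.move_pose(position, orientation): joint-space move of the TCP to a pose.
- manip.servo_line(position, ori=None, vel=0.15): straight line of the TCP; ori=None keeps the orientation; vel is the mean speed in m/s.
- manip.movej(angles): joint-space move.
- effector.open_jaws() and effector.close(f_grip=None): open the fingers fully, or close them until they stop; f_grip is the grip in N (None keeps the last).
- manip.sleep(seconds).
- manip.solve_ik(position, orientation): joint angles nearest the present ones, or None.
- viewer.get_image(name): name is "side" or "top" or "wrist"; returns the picture (420x560x3 uint8, red, green, blue); there is no depth.
- viewer.get_calibration(name): a dict with "vfov" (degrees; the focal length in pixels is half the picture's height over the tangent of half this angle, whatever the lens; pixels are square), "cx", "cy" (the principal point, pixels), "eye" and "attitude" of the camera in the world. Camera axes: x right, y down, z forward; pixel columns grow to the right and rows downward; lengths in m; the calibration is good to about 2 mm. A picture is of the moment at which its call begins: read the wrist's pose just before it. get_calibration takes no time and is no camera call; for the wrist camera it gives the pose at the moment of the call.
A pose or a line that the arm cannot do raises manip.PlanningError and nothing moves.
- manip.hand_in(): hands the job in, once; it reports no verdict.
Readings, each from a call of its own:
- manip.current_clock(): time.
- manip.current_q(): joint angles.
- manip.current_joint_velocities(): joint speeds.
- manip.current_tau(): joint torques, N m.
- manip.current_tool_pos(): TCP position.
- manip.current_tcp_rot(): TCP orientation.
- manip.current_force(): force on the tool from outside, world axes, zero at the start.
- manip.current_wrist_torque(): the same for the moment, N m.
- manip.current_finger_gap(): finger opening in m.
Only numpy, scipy, OpenCV 4.12 (cv2) and the standard library are available. Lean on these libraries where they do the work, as an engineer would, in place of code of your own. Each camera call takes 0.05 s, during which the arm holds its last target. There are 200 camera calls.

### The job

Take the larger of the two steel plates (the hinge leaf) out of the wooden rack, slide it upright into the slot of the steel jig until it is fully home, and let go of it. Then lift the round hinge barrel out of its cradle, carry it over the upright spatter guards without bumping them, and hold it ready for tacking: level, centred over the leaf's top edge and parallel to it, with an open gap of about 6 mm, never letting it touch the leaf. Finish while still holding it there, with the gripper clear of the leaf and the bystanding things left alone.

Things in the scene. Friction and masses are not known exactly. Their poses are not given: they have to be found in the camera images.
- leaf: hinge leaf: bare steel plate 90 long (x) x 10 thick (y) x 80 high (z) mm, four dark bolt holes, about 0.5 kg, standing upright in one of the rack's two slots. Origin: centre of its lower edge; x along its length, y through its thickness, z up to its top edge (80 mm above the origin). Either end may lead: it is symmetric under a half turn about z.
- small_plate: bystander: smaller steel plate 60 x 10 x 52 mm high with one hole, standing in the rack's other slot. Origin: centre of its lower edge; axes as the leaf's. To be left alone.
- rack: fixed wooden rack block 130 (x) x 120 (y) x 36 high mm with two blind slots 95 x 15 mm along its x, 26 mm deep, centred at y = +35 and -35 mm. Origin: centre of its underside. The plates stand on the slot floors 10 mm above the table. Rack and cradle may swap sides of the table.
- jig: fixed steel jig block 150 (x) x 64 (y) x 42 high mm with one blind slot in its top, centred, along its x: 94 mm long, 12 mm wide, 34 mm deep, of which the top 4 mm is a 45 degree lead-in chamfer all round. Origin: centre of its underside, z up.
- slot_mouth (a point): centre of the jig slot's mouth, in the jig's top face, 42 mm above the table; axes as the jig's (x along the slot).
- slot_floor (a point): centre of the jig slot's floor, 8 mm above the table, 34 mm below the mouth; axes as the jig's. The seated leaf stands on it with its top edge 88 mm above the table.
- barrel: hinge barrel: round steel bar-stock sleeve, 30 mm diameter, 110 mm long, dark bores seen at its ends, about 0.4 kg, lying level in the cradle. Origin: its centre, on its axis; x along its axis (either way round is the same).
- cradle: fixed cradle: grey base 124 (x) x 80 (y) x 10 mm high with two V-blocks, each 18 mm wide along x, centred at x = +44 and -44 mm, tops about 53 mm high; the middle 70 mm of the barrel is free on both sides. Origin: centre of its underside; the barrel lies along its x with its axis 50 mm above the table.
- guard_left: fixed spatter guard on the +y side of the jig: thin upright steel sheet 260 long (x) x 7 thick x 90 high mm on a foot 26 mm wide. Origin: centre of its underside.
- guard_right: the same spatter guard on the -y side of the jig. Origin: centre of its underside.
- hammer: bystander: hammer 240 mm long lying on the table beyond the jig. Origin: underside.
- square: bystander: dark steel L-shaped square, about 100 x 100 mm, lying flat, beyond the jig. Origin: near its middle, underside.
- offcut: bystander: upright offcut of 40 mm square tube, 50 mm high, on the robot's side of the jig. Origin: centre of its underside.

How it is judged:
By the outcome, as a careful person would: the job done as asked, in the order asked, and still so for the second after the job is handed in, while the arm keeps its last pose, push and grip.
It also fails if it takes over 72 s, if anything falls off the work surface, if the arm or the gripper's body presses on something with over 40 N, if the wrist force passes 120 N, or if a joint passes its speed limit or range.

## Working session

There is one attempt and no reset: what is moved stays moved. The work goes in short steps, each a Python script; the robot and the scene stay as the last script left them, time stands still between calls to the robot, and variables do not carry over. Pictures are saved under pics/ and viewed, about 8 in all and at most 12, crops included, and the job is handed in when it is done.

```bash
ls; mkdir -p pics; python3 - <<'E'
from bench import manip, effector, viewer
import cv2
for n in ["top","side"]:
    cv2.imwrite(f"pics/{n}0.png",viewer.get_image(n)[:,:,::-1]); print(n,viewer.get_calibration(n))
print(viewer.get_calibration("wrist"),manip.current_tool_pos(),manip.current_tcp_rot(),manip.grip_depth,manip.current_clock())
E
```

```text
pics
top {'vfov': 51.071324046853725, 'cx': 281.1236335182697, 'cy': 206.10576841465806, 'eye': array([ 0.50976854, -0.0064647 ,  1.16489791]), 'attitude': array([ 0.71733515, -0.6957752 ,  0.03041955, -0.02004499])}
side {'vfov': 43.58187939744826, 'cx': 275.55293198660894, 'cy': 205.80158048095905, 'eye': array([-0.0945747 ,  0.64638137,  0.87953563]), 'attitude': array([-0.34534637,  0.83914781, -0.38760083,  0.16227273])}
{'vfov': 71.07375096786105, 'cx': 282.38778810608517, 'cy': 209.00179088443934, 'eye': array([ 0.33434256, -0.56219443,  0.38471236]), 'attitude': array([ 0.83009395, -0.53897152, -0.07823777,  0.11971881])} [ 0.26402068 -0.59326284  0.22578396] [ 8.38650645e-01 -5.44668989e-01 -7.28327534e-04 -5.07857847e-04] 0.0188 0.1
```

View pics/top0.png

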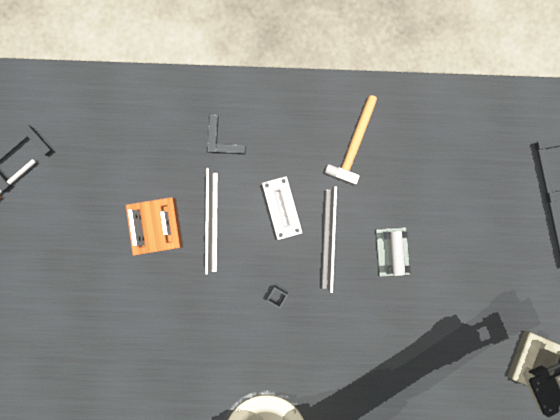

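View pics/side0.png

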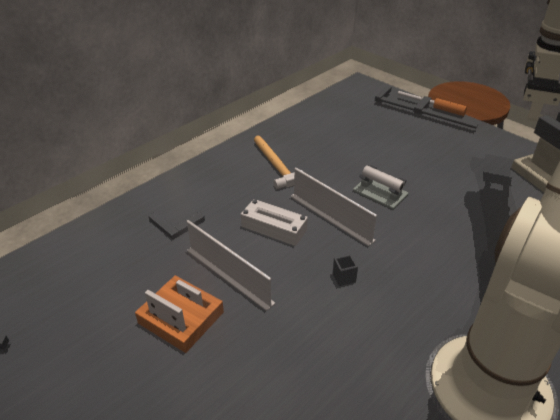

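The top view shows the rack at left, about (152,227), with the leaf in its outer slot near (135,228) and the small plate near (165,224). The jig is at (282,208) and its slot is rotated about 15°. The guards are at x≈211 and 330, and the cradle with the barrel is at (396,252). The side view agrees.

```bash
cat > h.py <<'E'
import numpy as np, cv2
from scipy.spatial.transform import Rotation as R
from bench import manip, effector, viewer
def ray(cal,uv,z):
    f=210/np.tan(np.radians(cal['vfov']/2)); uv=np.atleast_2d(uv).astype(float)
    d=np.c_[(uv[:,0]-cal['cx'])/f,(uv[:,1]-cal['cy'])/f,np.ones(len(uv))]
    d=R.from_quat(cal['attitude']).apply(d); e=np.array(cal['eye'])
    return (e+d*((z-e[2])/d[:,2])[:,None])[:,:2]
def proj(cal,P):
    f=210/np.tan(np.radians(cal['vfov']/2))
    p=R.from_quat(cal['attitude']).inv().apply(np.atleast_2d(P)-cal['eye'])
    return np.c_[p[:,0]/p[:,2]*f+cal['cx'],p[:,1]/p[:,2]*f+cal['cy']]
def down(yaw):  # tool z down, tool x at world angle yaw; picks half turn nearest the present
    return R.from_matrix([[np.cos(yaw),np.sin(yaw),0],[np.sin(yaw),-np.cos(yaw),0],[0,0,-1]]).as_quat()
def st(t=''):
    print(t,'t%.1f'%manip.current_clock(),np.round(manip.current_tool_pos(),4),'F',np.round(manip.current_force(),1),'gap %.4f'%manip.current_finger_gap(),
     'yaw %.2f'%np.degrees(np.arctan2(*R.from_quat(manip.current_tcp_rot()).as_matrix()[[1,0],0])))
def snap(name):
    c=viewer.get_calibration('wrist'); im=viewer.get_image('wrist')[:,:,::-1]; cv2.imwrite(f'pics/{name}.png',im)
    import pickle; pickle.dump(c,open(f'pics/{name}.pkl','wb')); return c,im
E
python3 - <<'E'
from h import *
c=viewer.get_calibration('top')
def rect(n,uv,z):
    w=ray(c,uv,z); print(n,w.mean(0).round(4),'edges',np.linalg.norm(np.roll(w,-1,0)-w,axis=1).round(3),'ang',np.degrees(np.arctan2(*(np.roll(w,-1,0)-w).T[::-1])).round(1))
rect('rack',[(126,206),(172,198),(180,247),(133,255)],.036)
rect('jig',[(262,182),(287,177),(301,233),(277,240)],.042)
rect('cradle',[(376,229),(408,228),(411,275),(379,277)],.01)
rect('barrel',[(391,229),(402,229),(405,275),(393,276)],.06)
rect('gl',[(212,173),(217,173),(217,271),(212,271)],.0)
rect('gr',[(326,190),(331,190),(327,288),(321,288)],.0)
rect('offcut',[(263,296),(272,285),(288,295),(278,307)],.05)
T=R.from_quat(manip.current_tcp_rot()); w=viewer.get_calibration('wrist')
print('cam in tool',T.inv().apply(w['eye']-manip.current_tool_pos()),(T.inv()*R.from_quat(w['attitude'])).as_matrix().round(3)); st()
for yaw in (80,-100):
  for p in ((.53,.33),(.55,0),(.45,-.3)): print(yaw,p,manip.solve_ik([*p,.25],down(np.radians(yaw))))
E
```

```text
rack [0.5286 0.3044] edges [0.119 0.127 0.12  0.127] ang [ -78.2 -168.1  101.4   11.2]
jig [ 0.5858 -0.0234] edges [0.066 0.148 0.064 0.154] ang [ -76.8 -164.4  107.9   16.3]
cradle [ 0.4806 -0.3207] edges [0.085 0.123 0.084 0.125] ang [ -86.5 -175.8   95.2    4.4]
barrel [ 0.4822 -0.3178] edges [0.028 0.115 0.03  0.117] ang [ -88.3 -175.7   96.3    3.1]
gl [0.5468 0.1526] edges [0.013 0.259 0.013 0.259] ang [ -88.2 -177.7   91.6    2.4]
gr [ 0.5108 -0.1444] edges [0.013 0.259 0.016 0.259] ang [-88.2 178.9  91.6  -1.6]
offcut [ 0.3642 -0.0137] edges [0.035 0.047 0.039 0.046] ang [ -37.8 -120.1  141.5   55.8]
cam in tool [-6.75234336e-05 -7.68881963e-02 -1.58924040e-01] [[ 1.    -0.     0.001]
 [-0.     0.959  0.283]
 [-0.001 -0.283  0.959]]
 t0.1 [ 0.264  -0.5933  0.2258] F [0.6 0.3 0.6] gap 0.0918 yaw -66.00
80 (0.53, 0.33) [ 0.21560381  0.76643295 -1.30153784  1.57784153  0.74902757  1.38007022
  0.23242995]
80 (0.55, 0) [ 0.8894152   0.59924516 -1.29963271  1.76283086  0.60744384  1.25991382
  0.83011892]
80 (0.45, -0.3) [ 1.37510348  0.44211248 -1.07144982  1.7869607   0.42098381  1.16584854
  1.56893879]
-100 (0.53, 0.33) [-0.61094512  0.39992909  0.01461869  1.60653085 -0.00627797  1.13517857
 -2.34015997]
-100 (0.55, 0) [ 0.6400606   0.38443619 -0.86446197  1.76889739  0.31998976  1.1361392
 -2.07076697]
-100 (0.45, -0.3) [ 0.94317498  0.28536341 -0.4844736   1.79919698  0.14819282  1.09290867
 -1.33836488]
```

```bash
python3 - <<'E'
from h import *
manip.move_pose([.586,-.023,.22],down(np.radians(-74))); manip.sleep(.3); st(); print(manip.current_q()); _,a=snap('jig1')
manip.move_pose([.53,.32,.22],down(np.radians(-79))); manip.sleep(.3); st(); print(manip.current_q()); _,b=snap('rack1')
E
```

```text
t2.7 [ 0.586  -0.0235  0.22  ] F [0.6 0.5 0.4] gap 0.0918 yaw -74.04
[ 0.62410143  0.48843853 -0.83771344  1.71315892  0.39796463  1.11959008
 -1.6251833 ]
 t4.4 [0.5306 0.319  0.22  ] F [-0.3  0.3  0.2] gap 0.0918 yaw -79.10
[ 0.02431938  0.55869268 -0.85488662  1.62956178  0.45114051  1.16256942
 -2.31892686]
```

View pics/jig1.png

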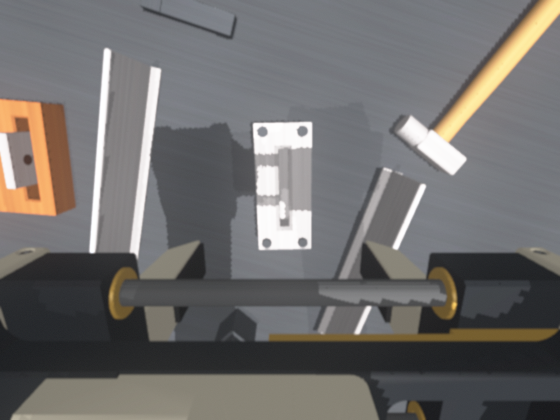

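View pics/rack1.png

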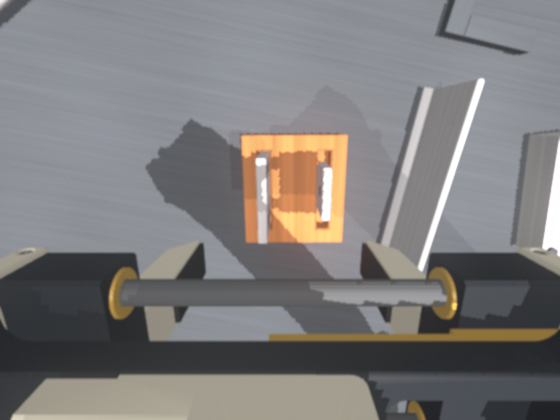

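Jig1 shows the jig's top corners near (253,123), (312,122), (311,249) and (258,250). Rack1 shows the leaf's top edge around (262,157–243). I'll zoom both for exact pixels.

```bash
python3 - <<'E'
import cv2,numpy as np
a=cv2.imread('pics/jig1.png')[112:260,240:325]; b=cv2.imread('pics/rack1.png')[112:260,240:352]
m=cv2.resize(np.hstack([a,b]),None,fx=4,fy=4,interpolation=cv2.INTER_CUBIC)
for x in range(0,m.shape[1],40): cv2.line(m,(x,0),(x,6),(0,255,0),1)
for y in range(0,m.shape[0],40): cv2.line(m,(0,y),(6,y),(0,255,0),1)
print(m.shape);cv2.imwrite('pics/z1.png',m)
E
```

```text
(592, 788, 3)
```

View pics/z1.png

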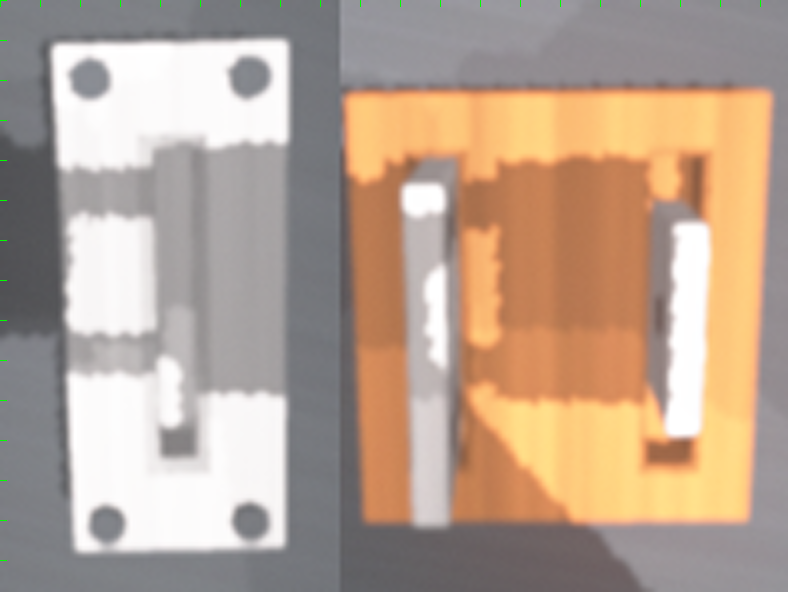

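```bash
python3 - <<'E'
from h import *
import pickle
def rect(n,name,zx,z):
    c=pickle.load(open(f'pics/{name}.pkl','rb')); zx=np.array(zx,float)
    if name=='rack1': zx[:,0]-=340
    w=ray(c,np.c_[240,112]+(zx+.5)/4-.5,z); e=np.roll(w,-1,0)-w
    print(n,w.mean(0).round(4),'edges',np.linalg.norm(e,axis=1).round(4),'ang',np.degrees(np.arctan2(e[:,1],e[:,0])).round(1), 'long', np.degrees(np.arctan2(*(e[1]-e[3])[::-1])).round(2))
rect('jig','jig1',[(52,42),(290,39),(287,548),(75,550)],.042)
rect('mouth','jig1',[(142,137),(206,136),(209,470),(152,472)],.042)
rect('leaf','rack1',[(402,185),(445,185),(450,525),(413,525)],.09)
rect('rack','rack1',[(345,90),(772,90),(749,521),(363,521)],.036)
rect('small','rack1',[(678,222),(710,222),(699,437),(667,437)],.062)
E
```

```text
jig [ 0.588  -0.0247] edges [0.0654 0.1518 0.066  0.1516] ang [ -73.3 -162.7  106.5   17. ] long -162.86
mouth [ 0.588 -0.025] edges [0.018  0.0998 0.0174 0.1002] ang [ -73.2 -163.   108.1   17.3] long -162.86
leaf [0.5256 0.3394] edges [0.0105 0.0894 0.0098 0.0894] ang [ -79.1 -169.2  100.9   11.3] long -168.95
rack [0.5316 0.3049] edges [0.1207 0.1314 0.1214 0.1314] ang [ -79.1 -168.7  100.9   11.1] long -168.79
small [0.5398 0.2705] edges [0.0086 0.0612 0.0091 0.0612] ang [ -79.1 -169.3  100.9   10.3] long -169.51
```

Sizes check out: leaf 90x10 mm, jig 152x65 mm, rack slot position consistent. Now I'll grasp the leaf.

```bash
python3 - <<'E'
from h import *
q=down(np.radians(-78.9))
manip.servo_line([.5256,.3394,.12],q,vel=.2)
manip.servo_line([.5256,.3394,.067],vel=.08); st('down')
effector.close(45); st('closed')
manip.servo_line([.5256,.3394,.10],vel=.06); st('lift')
manip.servo_line([.5256,.3394,.22],vel=.15); st('up')
manip.servo_line([.588,-.0248,.22],down(np.radians(-72.9)),vel=.2); manip.sleep(.3); st('over jig'); snap('over')
E
```

```text
down t5.9 [0.5256 0.3398 0.0671] F [-0.  -0.8  0.5] gap 0.0919 yaw -78.89
closed t7.2 [0.5256 0.3396 0.067 ] F [-0.8 -0.2 -0.3] gap 0.0097 yaw -78.89
lift t7.8 [0.5256 0.3391 0.1001] F [-0.2  0.1 -5.2] gap 0.0099 yaw -78.91
up t8.8 [0.525  0.3387 0.2188] F [-0.1 -0.3 -6.5] gap 0.0096 yaw -78.90
over jig t11.1 [ 0.588  -0.0244  0.22  ] F [-0.1  0.1 -5.8] gap 0.0095 yaw -72.86
```

View pics/over.png

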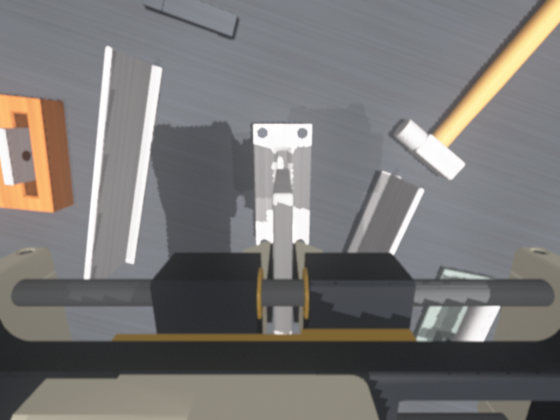

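The leaf is held straight and in line with the slot (top edge at u≈283, far end near (283,195)). I'll insert it with force monitoring.

```bash
python3 - <<'E'
from h import *
c=viewer.get_calibration('wrist'); d=np.array([np.cos(np.radians(17.1)),np.sin(np.radians(17.1)),0])
print('pred far end',proj(c,[np.r_[.588,-.0244,.243]+s*.045*d for s in (1,-1)]))
f0=np.array(manip.current_force())
manip.servo_line([.588,-.0248,.105],vel=.12); st()   # lower edge at 48
for z in np.arange(.101,.0619,-.004):
    manip.servo_line([.588,-.0248,z],vel=.03); df=np.array(manip.current_force())-f0; st('%.3f'%z)
    if df[2]>12 or np.hypot(*df[:2])>20: print('stop'); break
E
```

```text
pred far end [[282.18432096 192.22344082]
 [282.12957296 348.75422199]]
 t12.3 [ 0.5888 -0.0246  0.1059] F [-0.1 -0.5 -5.1] gap 0.0098 yaw -72.90
0.101 t12.5 [ 0.588  -0.025   0.1011] F [-0.3 -0.6 -5.2] gap 0.0093 yaw -72.91
0.097 t12.8 [ 0.5877 -0.0249  0.0967] F [-0.3  0.5 -5.3] gap 0.0098 yaw -72.90
0.093 t13.1 [ 0.5877 -0.0248  0.0927] F [-0.3 -0.4 -4.4] gap 0.0098 yaw -72.90
0.089 t13.4 [ 0.5877 -0.0248  0.0887] F [ 0.9 -0.2 -4.7] gap 0.0098 yaw -72.90
0.085 t13.7 [ 0.5877 -0.0248  0.0847] F [-0.   0.4 -5.6] gap 0.0096 yaw -72.90
0.081 t14.0 [ 0.5877 -0.0248  0.0807] F [-0.5 -0.2 -4.9] gap 0.0096 yaw -72.90
0.077 t14.2 [ 0.5877 -0.0249  0.0767] F [-0.5 -0.9 -4.9] gap 0.0101 yaw -72.90
0.073 t14.5 [ 0.5878 -0.0249  0.0727] F [-0.7 -0.2 -5.2] gap 0.0100 yaw -72.90
0.069 t14.8 [ 0.5878 -0.0249  0.0687] F [ 0.2  0.5 -5.8] gap 0.0095 yaw -72.90
0.065 t15.1 [ 0.5881 -0.0247  0.065 ] F [ 1.9  0.4 -3.7] gap 0.0094 yaw -72.90
```

```bash
python3 - <<'E'
from h import *
for z in (.064,.063,.062,.061):
    manip.servo_line([.588,-.0248,z],vel=.02); st('%.3f'%z)
    if manip.current_force()[2]>8: break
effector.open_jaws(); st('open')
p=np.array(manip.current_tool_pos())
manip.servo_line([p[0],p[1],.12],vel=.1); manip.servo_line([.588,-.0248,.22],vel=.2); manip.sleep(.2); st('up'); snap('seated')
# view barrel
manip.servo_line([.482,-.319,.22],down(np.radians(-86)),vel=.25); manip.sleep(.3); st('cradle'); snap('cr1'); print(manip.current_q())
a=cv2.imread('pics/seated.png')[112:260,230:330]; b=cv2.imread('pics/cr1.png')[112:260,235:335]
m=cv2.resize(np.hstack([a,b]),None,fx=4,fy=4,interpolation=cv2.INTER_CUBIC); cv2.imwrite('pics/z2.png',m)
E
```

```text
0.064 t15.3 [ 0.5882 -0.0247  0.0649] F [-3.9  0.5  6.3] gap 0.0095 yaw -72.90
0.063 t15.6 [ 0.5882 -0.0247  0.0649] F [-5.7 -0.4 14.1] gap 0.0094 yaw -72.90
open t16.9 [ 0.588  -0.0248  0.063 ] F [-1.2  0.4 -0.1] gap 0.0915 yaw -72.90
up t18.5 [ 0.5869 -0.025   0.2182] F [ 0.1 -0.1  0.2] gap 0.0915 yaw -72.90
cradle t20.2 [ 0.4824 -0.3183  0.2201] F [-0.2 -0.7 -0. ] gap 0.0917 yaw -85.92
[ 1.12621163  0.44871965 -0.76589824  1.73584502  0.34475683  1.09675599
 -1.25033361]
```

View pics/z2.png

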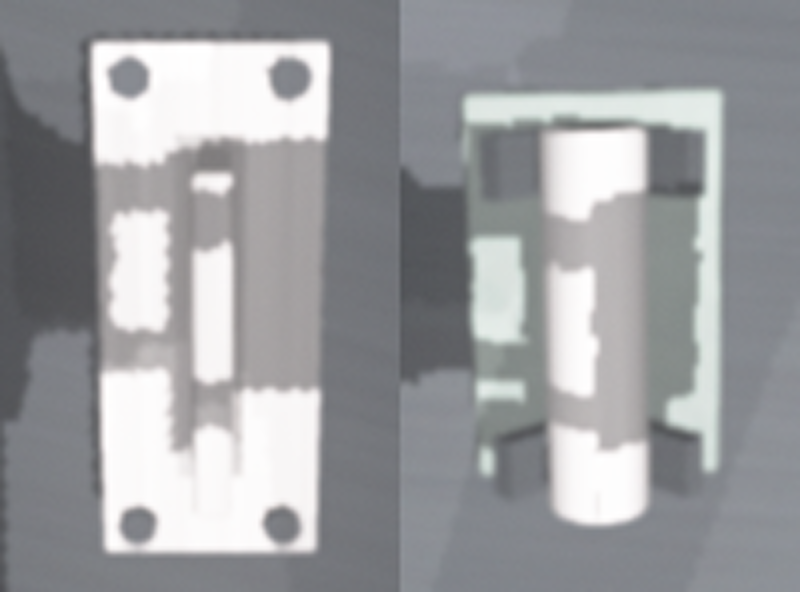

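The leaf stands seated and centred in the slot; its top edge spans zoom y 172–517. The barrel's ends are at zoom (596,128) and (599,522).

```bash
python3 - <<'E'
from h import *
import pickle
L=lambda n:pickle.load(open(f'pics/{n}.pkl','rb'))
U=lambda zx,u0:np.c_[u0,112]+(np.array(zx,float)+.5)/4-.5
w=ray(L('seated'),U([(193,172),(233,172),(231,517),(195,517)],230),.088); e=np.roll(w,-1,0)-w
print('leaf',w.mean(0),np.linalg.norm(e,axis=1),'ang',np.degrees(np.arctan2(*(e[3]-e[1])[::-1])))
c=L('cr1')
ends=ray(c,U([(196,128),(199.5,522)],235),.065)
s=ray(c,U([(196,128),(199.5,522)],235),.05); d=ends[0]-ends[1]; d2=s[0]-s[1]
print('barrel',ends.mean(0),np.linalg.norm(d),'ang',np.degrees(np.arctan2(d[1],d[0])),'z.05:',s.mean(0),np.degrees(np.arctan2(d2[1],d2[0])))
b=ray(c,U([(63,93),(323,90),(318,470)],235),.01); e=b[1]-b[2]
print('base',b,np.linalg.norm(b[1]-b[0]),np.degrees(np.arctan2(e[1],e[0])))
E
```

```text
leaf [ 0.58814025 -0.02505818] [0.00971968 0.0903974  0.00953814 0.09039849] ang 17.136173965123547
barrel [ 0.48251414 -0.32019314] 0.1109965217333813 ang 4.672446268205705 z.05: [ 0.47886035 -0.32055664] 4.672446268205708
base [[ 0.54163653 -0.27506846]
 [ 0.5481536  -0.35394228]
 [ 0.42558922 -0.36493321]] 0.07914260207864719 5.12427891872557
```

```bash
python3 - <<'E'
from h import *
x,y=.4825,-.3202
manip.servo_line([x,y,.10],down(np.radians(-85.1)),vel=.15); manip.servo_line([x,y,.034],vel=.06); manip.sleep(.2); st('down')
effector.close(50); manip.sleep(.2); st('closed'); z0=manip.current_tool_pos()[2]
manip.servo_line([x,y,.07],vel=.05); st('lift')
manip.servo_line([x,y,.22],vel=.15); st('up')
manip.servo_line([.5881,-.025,.22],down(np.radians(-72.86)),vel=.15); manip.sleep(.5); st('over')
manip.servo_line([.5881,-.025,.12],vel=.08); manip.sleep(.4); st('above'); print('z0',z0)
snap('b1'); cv2.imwrite('pics/s1.png',viewer.get_image('side')[:,:,::-1])
a=cv2.imread('pics/b1.png')[90:390,130:430]; b=cv2.imread('pics/s1.png')[150:270,220:320]
cv2.imwrite('pics/z3.png',np.hstack([cv2.resize(a,(400,400)),cv2.resize(b,(333,400),interpolation=cv2.INTER_CUBIC)]))
E
```

```text
down t22.7 [ 0.4827 -0.3204  0.0344] F [-1.1  0.1 -0.1] gap 0.0915 yaw -85.10
closed t23.9 [ 0.4824 -0.3196  0.0339] F [-0.5  3.3  1. ] gap 0.0290 yaw -85.08
lift t24.8 [ 0.4823 -0.3202  0.0699] F [-0.7  0.6 -3.6] gap 0.0291 yaw -85.11
up t25.9 [ 0.4817 -0.3199  0.2189] F [-0.2  0.7 -4. ] gap 0.0291 yaw -85.10
over t28.7 [ 0.5881 -0.025   0.22  ] F [ 0.4  0.  -2.6] gap 0.0289 yaw -72.86
above t30.5 [ 0.5882 -0.025   0.1201] F [-0.2  0.1 -3. ] gap 0.0289 yaw -72.86
z0 0.03391673097368239
```

View pics/z3.png

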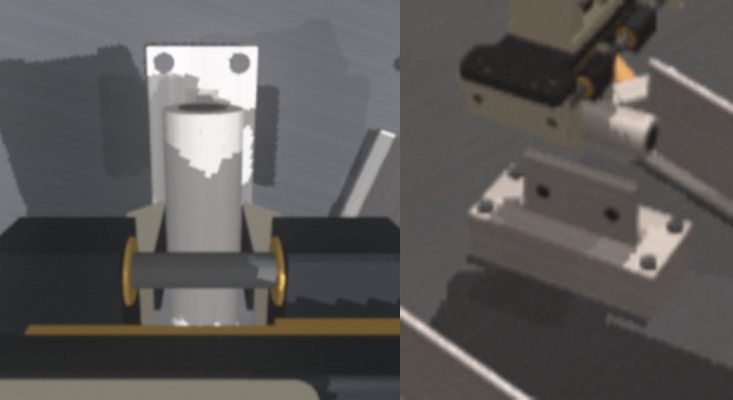

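The barrel is held above the leaf, which still stands upright. I'll lower it to the hold height, then check tilt and gap with overlaid predictions.

```bash
python3 - <<'E'
from h import *
manip.servo_line([.5881,-.025,.100],vel=.04); manip.servo_line([.5881,-.025,.0932],vel=.015); manip.sleep(.6); st('hold')
p=np.array(manip.current_tool_pos()); c=np.r_[p[:2],p[2]-.0339+.05]; print('gap',c[2]-.015-.088, 'tilt tool z',R.from_quat(manip.current_tcp_rot()).as_matrix()[:,2])
a=np.radians(17.14); X=np.array([np.cos(a),np.sin(a),0]); Y=np.array([-np.sin(a),np.cos(a),0]); Z=np.array([0,0,1.])
t=np.linspace(0,2*np.pi,40)[:,None]; end=lambda s:c+s*.055*X+.015*(np.cos(t)*Y+np.sin(t)*Z)
l=np.array([.58814,-.02506,.088]); leaf=np.array([l+i*.045*X+j*.005*Y for i,j in ((1,1),(1,-1),(-1,-1),(-1,1))])
_,iw=snap('hold'); cw=viewer.get_calibration('wrist'); cs=viewer.get_calibration('side'); s=viewer.get_image('side')[:,:,::-1].copy()
cv2.imwrite('pics/s_hold.png',s)
def crop(im,cal,x0,y0,w,h,k,draw):
    m=cv2.resize(im[y0:y0+h,x0:x0+w],None,fx=k,fy=k,interpolation=cv2.INTER_CUBIC)
    if draw:
        for P,col in ((end(1),(0,0,255)),(end(-1),(0,0,255)),(leaf,(0,255,0))):
            q=((proj(cal,P)-[x0,y0]+.5)*k-.5).round().astype(int); cv2.polylines(m,[q],True,col,1)
    return m
A=[crop(s,cs,230,165,80,72,5,d) for d in (0,1)]; B=[crop(iw,cw,235,130,100,70,4,d) for d in (0,1)]
cv2.imwrite('pics/z4.png',np.vstack([np.hstack([A[0],A[1]])[:340],np.hstack([B[0],B[1]])[:250]]))
E
```

```text
hold t32.4 [ 0.5881 -0.025   0.0932] F [-0.6  0.3 -3.6] gap 0.0291 yaw -72.86
gap 0.006331040640661714 tilt tool z [ 9.30660671e-05 -1.41665391e-06 -9.99999996e-01]
```

View pics/z4.png

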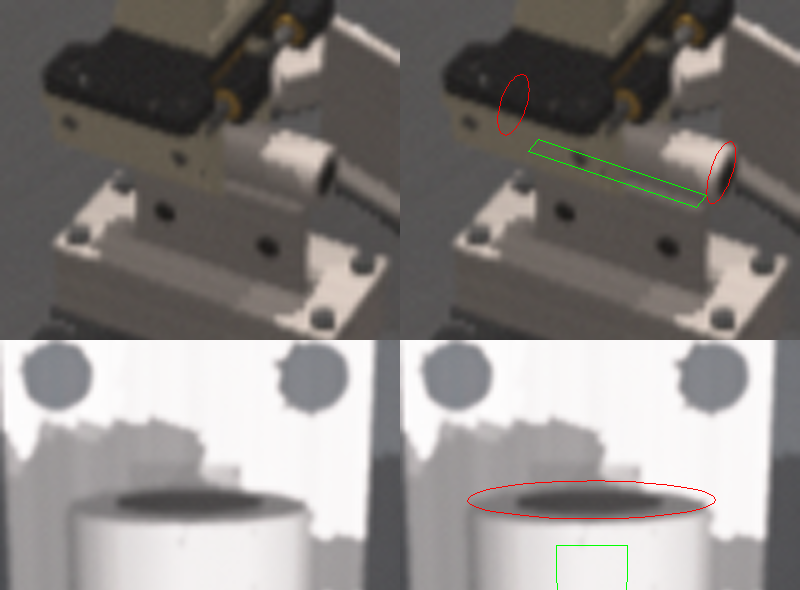

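The side overlay agrees with the predicted barrel end and leaf. In the wrist view the barrel's end is about 4% narrower than predicted, so I'll check for tilt or a low end with a larger side zoom.

```bash
python3 - <<'E'
from h import *
s=cv2.imread('pics/s_hold.png'); cal=viewer.get_calibration('side'); c=np.r_[np.array(manip.current_tool_pos())[:2],.1093]
a=np.radians(17.14); X=np.array([np.cos(a),np.sin(a),0]); Y=np.array([-np.sin(a),np.cos(a),0]); Z=np.array([0,0,1.])
t=np.linspace(0,2*np.pi,60)[:,None]; x0,y0,k=268,180,12
m=cv2.resize(s[y0:y0+32+14,x0:x0+33],None,fx=k,fy=k,interpolation=cv2.INTER_CUBIC); n=m.copy()
sgn=-1 if proj(cal,c-.055*X)[0,0]>proj(cal,c+.055*X)[0,0] else 1; print('near end sign',sgn)
def hull(P,col):
    q=((proj(cal,P)-[x0,y0]+.5)*k-.5).astype(np.float32); q=cv2.convexHull(q).round().astype(int); cv2.polylines(n,[q],True,col,1)
for tilt,col in ((0,(0,0,255)),(-3,(255,0,0))):
    D=X*np.cos(np.radians(tilt))*sgn+Z*np.sin(np.radians(tilt)); W=np.cross(D,Y)
    hull(np.vstack([c+u*D+.015*(np.cos(t)*Y+np.sin(t)*W) for u in (.01,.055)]),col)
l=np.array([.58814,-.02506,.088]); hull(np.array([l+i*.045*X+j*.005*Y for i,j in ((1,1),(1,-1),(-1,-1),(-1,1))]),(0,255,0))
cv2.imwrite('pics/z5.png',np.hstack([m,n]))
# silhouette widths of barrel in the wrist images (blank profile rows)
E
```

```text
near end sign -1
```

View pics/z5.png

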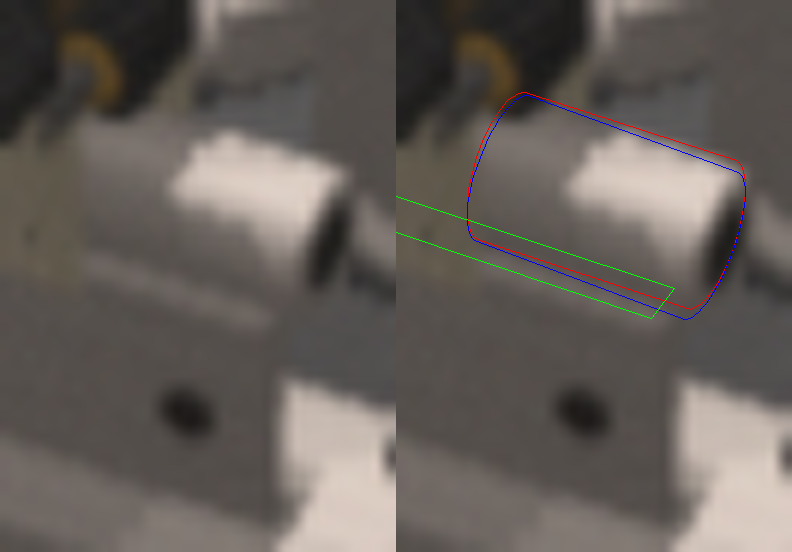

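The side zoom shows the barrel and leaf edges parallel. The visible strip of leaf top is about 20 px wide throughout, against 22 predicted, which supports a gap of about 6 mm and no tilt. Handing in.

```bash
python3 - <<'E'
from h import *
st('final'); manip.hand_in()
E
```

```text
final t32.5 [ 0.5881 -0.025   0.0932] F [-0.5  0.7 -3. ] gap 0.0289 yaw -72.86
the job is handed in; nothing more can be done
```

I seated the leaf in the jig, released it, and handed the job in at 32.5 s with the barrel held over the leaf's top edge. `hand_in` reports no verdict.

- **Leaf:** It met the slot floor at TCP z 0.0649 m, against an expected 0.065. I pressed it home with about 14 N before letting go. A picture afterwards showed it centred in the slot at 17.1°.
- **Barrel:** I lifted it from the cradle and carried it over the guards with its underside about 220 mm above the table; the guards are 90 mm high. The final hold is level and centred over the leaf to within measurement. The computed gap is 6.3 mm, and the force readings showed only the barrel's weight.
- **Checks on the hold:** The side view agreed with the predicted gap to about 1 px (roughly 1.7 mm) and showed no visible tilt.
- **One disagreement:** In the wrist view the barrel's end looked about 4% narrower than predicted. I put this down to a bevelled rim and calibration error, because the side view did not support tilt or slip.
- **Bystanders:** I did not touch the small plate, hammer, square or offcut, but I took no final picture to confirm that they stayed in place.

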